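# Hold the right spacer sleeve ready above the fixture post

## Task

Pick the middle-size of the three aluminium spacer sleeves from the red tray, carry it over the row of blue bins and stop with it hovering about one centimetre above the tip of the fixture's post, upright and centred over it, ready to be checked and lowered. Neither the sleeve nor the robot may touch the post, its fixture or the bins, and the other sleeves and loose things stay where they are. Finish while still holding the sleeve still there: do not lower it on, put it down or let go.

Things in the scene. Friction and masses are not known exactly. Their poses are not given: they have to be found in the camera images.
- sleeve_m: The middle-size one, the one to carry, of three plain aluminium spacer sleeves (open tubes, all 50 mm tall, standing upright in the red tray): outer diameter 42 mm, bore 26 mm. Origin: centre of its underside; z along its axis, up. Loose; the places of the three in the tray are swapped from run to run.
- sleeve_s: The smallest one of three plain aluminium spacer sleeves (open tubes, all 50 mm tall, standing upright in the red tray): outer diameter 34 mm, bore 18 mm. Origin: centre of its underside; z along its axis, up. Loose; the places of the three in the tray are swapped from run to run.
- sleeve_l: The largest one of three plain aluminium spacer sleeves (open tubes, all 50 mm tall, standing upright in the red tray): outer diameter 54 mm, bore 38 mm. Origin: centre of its underside; z along its axis, up. Loose; the places of the three in the tray are swapped from run to run.
- tray: Shallow red tray, fixed, 260 mm (its x) by 140 mm (its y), walls 15 mm high and 5 mm thick, floor 5 mm thick. Origin: centre of its underside on the bench. The three sleeves stand in a row along its x, about 80 mm apart, so closing the fingers along its y leaves them clear. It is on one side of the bins, the fixture on the other; which side varies.
- fixture: Assembly fixture, fixed to the bench: green square base 120 x 120 x 15 mm, a dark collar of diameter 44 mm up to 25 mm height, and from it an upright steel post of diameter 20 mm whose top 10 mm taper to a flat tip of diameter 10 mm. Origin: centre of its underside on the bench; the post stands on its z axis.
- post_tip (a point): Centre of the flat tip of the fixture's post, 85 mm above the bench; z up.
- bin_row: Row of three open blue stock bins standing end to end between tray and fixture, fixed: 476 mm long (its x) by 160 mm (its y), rims 120 mm above the bench, parts inside below the rims. Origin: centre of its underside on the bench.
- oil_bottle: Loose yellow bottle, diameter 54 mm, 130 mm tall, near the far edge. Origin: centre of its underside. Leave alone.
- wrench: Loose wrench lying on the bench near the far edge. Leave alone.
- flange: Loose dark steel ring, outer diameter 80 mm, 14 mm high, lying near the robot. Origin: centre of its underside. Leave alone.
- pipe_tee: Loose dark pipe tee, 44 mm thick, 110 mm long with a 60 mm branch, lying on the bench at the robot's right. Leave alone.
- jar: Loose white jar with black lid, diameter 60 mm, 70 mm tall, at the robot's left. Origin: centre of its underside. Leave alone.
Mind the look-alikes: they are no part of the job. What is shaped like the sleeve_m but green is not meant. Several things have the shape of the fixture; the one meant has the colours described above.

How it is judged (in metres and radians):
On the way, in this order (a step that is already met when the one before it is completed fails the run):
1. the middle-size sleeve is lifted clear of the tray in the fingers (height (world z) of sleeve_m above 0.03 m and contact force between sleeve_m and the fingers above 1 N), for 0.1 s.
2. it is carried above the row of bins, higher than their rims (height (world z) of sleeve_m above 0.12 m and y of sleeve_m in the frame of bin_row between -0.08 and 0.08 m and x of sleeve_m in the frame of bin_row between -0.238 and 0.238 m), for 0.05 s.
At the end, for the whole second after the job is handed in: The middle-size sleeve is held in the fingers, at rest, its underside 3 to 20 mm above the post's tip, its centre within 5 mm of the post's axis, tilted less than 0.1 rad, not touching the fixture; the other sleeves and loose things are within 30 mm of where they began (horizontal distance between sleeve_m and post_tip below 0.005 m and z of sleeve_m in the frame of post_tip between 0.003 and 0.02 m and angle between sleeve_m's own z axis and vertical below 0.1 rad and linear speed of sleeve_m below 0.02 m/s and angular speed of sleeve_m below 0.2 rad/s and contact force between sleeve_m and the fingers above 1 N and contact force between sleeve_m and fixture below 0.1 N and distance of each of sleeve_s, sleeve_l, oil_bottle, wrench, flange, pipe_tee, jar from where it was at the start of the episode below 0.03 m); the arm keeps its last pose, push and grip.
It fails at once if the sleeve or the robot touches the fixture or its post (more than 0.5 N) (contact force between any of sleeve_m, the arm, the fingers and fixture above 0.5 N).
It fails at once if the sleeve or the robot touches the row of bins (more than 0.5 N) (contact force between any of sleeve_m, the arm, the fingers and bin_row above 0.5 N).
It fails at once if another sleeve or a loose thing is moved more than 30 mm (not (distance of each of sleeve_s, sleeve_l, oil_bottle, wrench, flange, pipe_tee, jar from where it was at the start of the episode below 0.03 m)).
It also fails if it takes over 54 s, if anything falls off the work surface, if the arm or the gripper's body presses on something with over 40 N, if the wrist force passes 120 N, or if a joint passes its speed limit or range.

## Robot

A 7-joint arm with a two-finger parallel gripper is mounted at the origin on the work surface. World frame = base frame: x ahead of the robot, y to its left, z up, the work surface at z = 0. Lengths are in m, angles in degrees, forces in N, time in s.
With the tool pointing down it reaches from about 0.35 to 0.9 m from the base axis. Payload 19.9 kg.
Tool frame: the origin (TCP) lies on the centre line of the jaws, within the pads' length; the fingertips stand robot.finger_overhang ahead of it and the grasp point (between the pads) is the TCP (robot.finger_overhang is the distance from the TCP to the fingertips, in m); z points along the fingers, y is the line along which they close (so a half turn about z gives the same grasp; the last joint's range is limited). The gripper opens to 94 mm and grips with 3 to 60 N. Pads are 16 mm wide; open, the fingers measure 119 mm over their backs; the gripper's body (75 mm by 177 mm) begins 78 mm behind the grasp point.
Start: joints at [-74.456, 23.915, -0.59, 92.452, 0.269, 63.638, -3.037], TCP at [0.192, 0.595, 0.224] pointing down, gripper open.
Joint ranges: [-161.28, 161.28], [-22.2, 115.67], [-73.04, 71.86], [3.21, 147.25], [-68.34, 248.33], [10.77, 114.83], [-161.83, 161.83]. Speed limits (degrees/s): [108.29, 108.29, 136.94, 136.94, 172.46, 172.46, 172.46].

## Interface

Orientations are given as a 3x3 rotation matrix whose columns are the frame's x, y, z axes.
In Python, from bench import robot, camera gives the robot as it stands. The module is installed in compiled form; this text tells all that it offers.
- The arm moves only by the tool step_arm, never from a script. Its argument "motion" is one flat list of numbers, 5 for each row, row after row: the finger opening in mm, from 0 to 94, then the shift along the tool's x, y, z in mm, then the turn about the tool's z in rad. A call has 1 to 12 rows; each row shifts and turns the commanded pose from where the row before left it, along the tool's axes as they then stand; what a row does not reach is not made up. A row lasts 1/10 s, in which the tool goes at most 50 mm and 8.59 degrees, less where a joint would pass 70% of its speed; a pose out of reach is approached as far as the arm can. A call is refused whole if a number of a shift passes 50 or a number of a turn 0.15, either way. A call with a gripper value outside its range is refused whole. The fingers move at their own pace and stop on an object; "squeeze" is the grip in N (left out, the last holds). Time passes only in rows, so rows that do not move let the fingers close. It gives the time, the measured TCP pose, the force, the opening and the grip force at its end, in the units of the state.
- robot.get_state(): the state, without advancing time (a new reading comes with each control period).
- camera(name): name is "scene" or "side" or "wrist"; returns a dict with "frame" (420x560x3 uint8, red, green, blue), "intrinsics" (3x3 intrinsics, pixels), "cam_to_world" (4x4, takes a point from camera to world coordinates). Camera axes: x right, y up, looking along -z (the intrinsics and any distortion apply to the point x, -y, -z); pixel columns grow to the right and rows downward; lengths in m; the calibration is good to about 2 mm. A picture is of the moment at which its call begins. There is no depth.
- robot.finish_job(): hands the job in; it is judged then, once.
The state is a dict: "clock": time; "q": joint angles; "qd": joint speeds; "joint_efforts": joint torques, N m; "tcp_pos": TCP position; "eef_rot": TCP orientation; "ft_force": force on the tool from outside, world axes, zero at the start; "torque": the same for the moment, N m; "grip_width": opening from 0.0 (shut) to 1.0 (fully open); "finger_force": force on a finger pad.
Only numpy, scipy, OpenCV 4.12 (cv2) and the standard library are available. Lean on these libraries where they do the work, as an engineer would, in place of code of your own. Each camera call takes 0.05 s, during which the arm holds its last target. There are 200 camera calls.

## Working session

There is one attempt and no reset: what is moved stays moved. The work goes in short steps, Python scripts to look and compute and a tool call to move; the robot and the scene stay as the last step left them, time stands still between calls to the robot, and variables do not carry over. Pictures are saved under pics/ and viewed, at most 10 in all, crops included, and the job is handed in when it is done.

Besides the shell and the picture viewer there is one more tool, called after "Emit:" as name(argument=value, ...), one argument or row to a line, values as JSON. step_arm: Moves the arm, as the interface text tells. Its arguments: {"type":"object","properties":{"motion":{"type":"array","items":{"type":"number"}},"squeeze":{"type":"number"}},"required":["motion"]}

```bash
mkdir -p pics
cat > h.py <<'E'
import numpy as np, cv2
from bench import robot, camera
def snap(n,f):
    c=camera(n); cv2.imwrite(f'pics/{f}.png',c['frame'][:,:,::-1]); np.savez(f'pics/{f}.npz',**{k:c[k] for k in('frame','intrinsics','cam_to_world')}); return c
def ray(c,uv):
    d=np.linalg.inv(c['intrinsics'])@[uv[0],uv[1],1]; d=np.array([d[0],-d[1],-d[2]])
    T=c['cam_to_world']; return T[:3,3],T[:3,:3]@d
def onplane(c,uv,z):
    o,d=ray(c,uv); return o+d*(z-o[2])/d[2]
def proj(c,p):
    T=c['cam_to_world']; q=T[:3,:3].T@(np.array(p)-T[:3,3]); u=c['intrinsics']@[q[0],-q[1],-q[2]]; return u[:2]/u[2]
E
python3 - <<'E'
from h import *
np.set_printoptions(precision=4,suppress=True)
for n in('scene','side','wrist'):
    c=snap(n,n+'0'); print(n,[k for k in c]); print(c['intrinsics'],c['cam_to_world'])
s=robot.get_state(); print(s['eef_rot'],s['tcp_pos'],s['clock'],robot.finger_overhang,s['grip_width'])
E
```

```text
scene ['frame', 'intrinsics', 'cam_to_world']
[[433.8881   0.     282.4884]
 [  0.     433.8881 200.1849]
 [  0.       0.       1.    ]] [[-0.8113 -0.4841  0.3277  0.9817]
 [ 0.5846 -0.678   0.4456  0.6264]
 [ 0.0065  0.5531  0.8331  1.2879]
 [ 0.      0.      0.      1.    ]]
side ['frame', 'intrinsics', 'cam_to_world']
[[428.6073   0.     275.5084]
 [  0.     428.6073 206.1803]
 [  0.       0.       1.    ]] [[ 0.9872  0.0648 -0.1454  0.3366]
 [-0.1579  0.5162 -0.8418 -1.0702]
 [ 0.0205  0.854   0.5198  0.752 ]
 [ 0.      0.      0.      1.    ]]
wrist ['frame', 'intrinsics', 'cam_to_world']
[[291.8457   0.     277.9512]
 [  0.     291.8457 211.3439]
 [  0.       0.       1.    ]] [[ 0.3087 -0.9249 -0.2219  0.1288]
 [ 0.9512  0.3003  0.0717  0.6155]
 [ 0.0003 -0.2332  0.9724  0.3841]
 [ 0.      0.      0.      1.    ]]
[[-0.9515  0.3077 -0.0002]
 [ 0.3077  0.9515 -0.001 ]
 [-0.0001 -0.001  -1.    ]] [0.1922 0.5944 0.224 ] 0.15 0.019 0.9998296281308131
```

View pictures.

View pics/scene0.png

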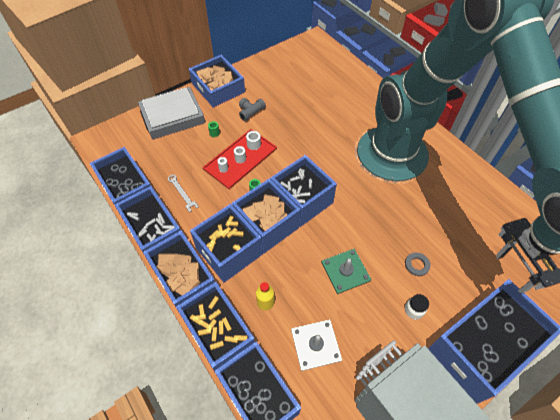

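View pics/side0.png

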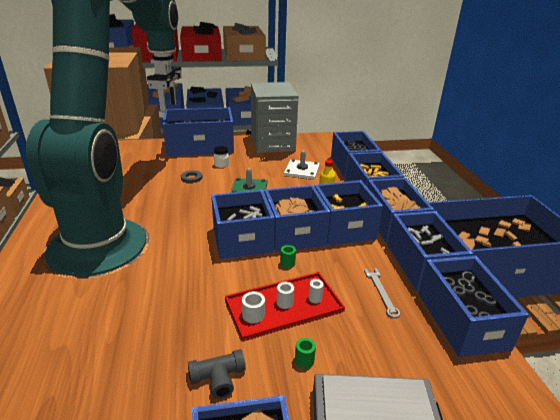

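View pics/wrist0.png

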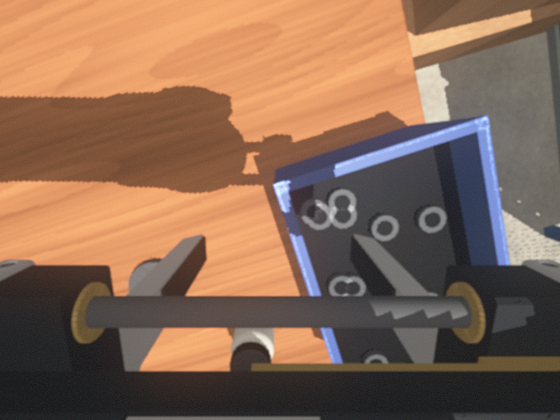

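The scene shows the tray at (240,158), with the large sleeve at (253,140), medium at (239,155) and small at (223,164). The green fixture is at (346,270), its post tip at about (347,260), and the bins lie between. In the side view the medium sleeve is at (285,294) and the post at (249,180). The wrist view shows only a bin and the jar, nothing of use.

Run:
```python
from h import *
np.set_printoptions(precision=4,suppress=True)
C={n:dict(np.load(f'pics/{n}0.npz')) for n in('scene','side')}
def big(m,roi):
    x0,y0,x1,y1=roi; k=np.zeros_like(m); k[y0:y1,x0:x1]=m[y0:y1,x0:x1]
    cs,_=cv2.findContours(k,cv2.RETR_EXTERNAL,cv2.CHAIN_APPROX_NONE); return max(cs,key=cv2.contourArea)
for n,roiT,roiF,roiB in(('scene',(190,120,290,195),(310,235,385,300),(180,145,345,285)),('side',(215,265,355,345),(225,150,275,200),(205,175,385,265))):
    c=C[n]; hsv=cv2.cvtColor(c['frame'],cv2.COLOR_RGB2HSV); H,S,V=cv2.split(hsv)
    red=(((H<5)|(H>174))&(S>150)&(V>70)).astype(np.uint8); gr=((H>55)&(H<95)&(S>80)).astype(np.uint8); bl=((H>105)&(H<125)&(S>110)).astype(np.uint8)
    for nm,m,roi,z in(('tray',red,roiT,.01),('fix',gr,roiF,.015),('bins',bl,roiB,.12)):
        k=big(m,roi); h=cv2.convexHull(k); p=np.array([onplane(c,q[0],z)[:2] for q in h],np.float32)
        print(n,nm,cv2.contourArea(k),'rect',cv2.minAreaRect(p*1000))
    x0,y0,x1,y1=roiT; m=np.zeros_like(red); m[y0:y1,x0:x1]=((S<70)&(V>60))[y0:y1,x0:x1]
    nn,l,st,ce=cv2.connectedComponentsWithStats(m)
    for i in range(1,nn):
        if st[i,4]>30: print(n,'sleeve',st[i],ce[i],onplane(c,ce[i],.035)[:2])
s=C['scene']['frame'];t=C['side']['frame']
a=cv2.resize(s[240:300,305:385],(400,300),interpolation=2);b=cv2.resize(t[155:215,210:290],(400,300),interpolation=2)
d=cv2.resize(s[120:180,200:280],(400,300),interpolation=2);e=cv2.resize(t[270:330,230:330][:, :],(400,240),interpolation=2); e=np.vstack([e,e[:60]])
cv2.imwrite('pics/crop.png',np.vstack([np.hstack([a,b]),np.hstack([d,e])])[:,:,::-1])
```

```text
scene tray 1705.0 rect ((495.5037841796875, -308.75054931640625), (262.60546875, 142.52096557617188), 12.825752258300781)
scene fix 1129.0 rect ((472.9904479980469, 279.3278503417969), (117.84815979003906, 117.22623443603516), 76.21897888183594)
scene bins 8143.0 rect ((586.8732299804688, 11.213890075683594), (490.0229797363281, 205.19924926757812), 3.9961159229278564)
scene sleeve [190 120  15   8  79] [195.8101 122.3418] [ 0.5515 -0.5393]
scene sleeve [246 131  15  19 232] [253.0733 139.8147] [ 0.4186 -0.3334]
scene sleeve [234 146  12  17 164] [239.5    154.0976] [ 0.4988 -0.304 ]
scene sleeve [218 157  10  15 124] [222.4435 164.0565] [ 0.5751 -0.3005]
scene sleeve [280 179  10  13  62] [285.8548 184.4516] [ 0.44   -0.0912]
side tray 4166.0 rect ((493.6943359375, -316.98077392578125), (264.0921630859375, 151.15182495117188), 12.578492164611816)
side fix 212.5 rect ((471.2418518066406, 280.7654113769531), (90.22056579589844, 123.8285140991211), 83.00251007080078)
side bins 10305.5 rect ((615.6365966796875, -69.17047119140625), (565.2646484375, 356.5614318847656), 3.1833062171936035)
side sleeve [309 279  14  24 288] [315.4444 290.6181] [ 0.5713 -0.3122]
side sleeve [277 282  17  27 403] [284.7171 294.5682] [ 0.4946 -0.3156]
side sleeve [242 291  23  32 636] [252.9403 306.7453] [ 0.4143 -0.3455]
```

View pics/crop.png

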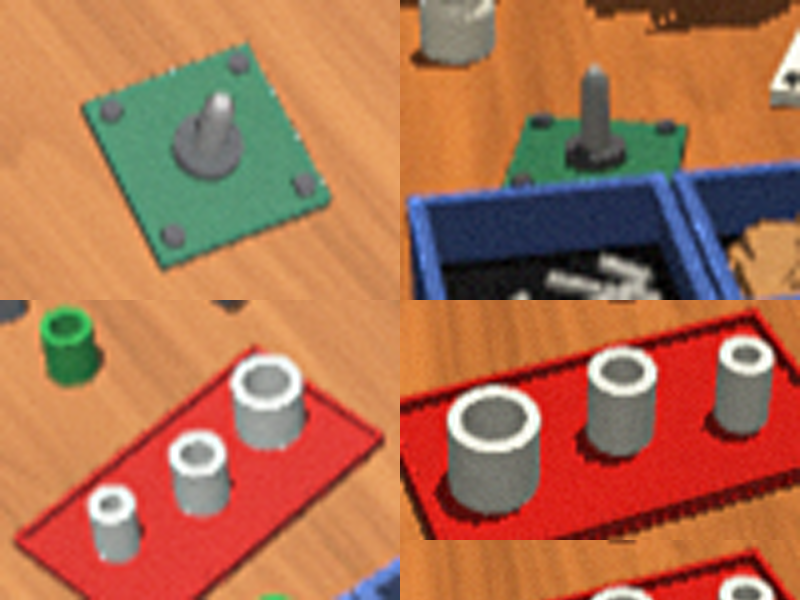

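Top-rim centres in the crops: the medium sleeve is at about scene (239.4,150.2) and side (285.1,287.3). The post tip is at scene (348.6,259.6) and side (249,169). I turn the fingers to the tray's y, then go past the fixture with the wrist camera looking at it.

Run:
```python
from h import *
np.set_printoptions(precision=4,suppress=True)
C={n:dict(np.load(f'pics/{n}0.npz')) for n in('scene','side')}
def tri(a,b):
    (o,d),(p,e)=ray(C['scene'],a),ray(C['side'],b); t=np.linalg.lstsq(np.c_[d,-e],p-o,rcond=None)[0]
    x,y=o+d*t[0],p+e*t[1]; return (x+y)/2,np.linalg.norm(x-y)
print('sleeve',tri((239.4,150.2),(285.1,287.3)),onplane(C['scene'],(239.4,150.2),.055),onplane(C['side'],(285.1,287.3),.055))
print('post',tri((348.6,259.6),(249,168.8)),onplane(C['scene'],(348.6,259.6),.085),onplane(C['side'],(249,168.8),.085))
```

```text
sleeve (array([ 0.4958, -0.308 ,  0.0513]), np.float64(0.001044739072439329)) [ 0.4968 -0.3051  0.055 ] [ 0.4955 -0.3122  0.055 ]
post (array([0.471 , 0.276 , 0.0818]), np.float64(0.0015097699242257602)) [0.4716 0.277  0.085 ] [0.471  0.2688 0.085 ]
```

Emit:
step_arm(
  motion=[94,0,0,0,-0.1335,94,0,0,0,-0.1335,94,0,0,0,-0.1335,94,0,0,0,-0.1335,94,-25,-31,0,0,94,-25,-31,0,0,94,-25,-31,0,0,94,-25,-31,0,0,94,-25,-31,0,0,94,-25,-31,0,0],
)

```text
clock: 1.15
tcp_pos: [0.3805, 0.4448, 0.2244]
eef_rot: [[-0.976, -0.219, -0.0], [-0.219, 0.976, -0.0], [0.0, -0.0, -1.0]]
ft_force: [0.5, 1.0, 0.8]
grip_width: 1.0
finger_force: 0.0
```

Emit:
step_arm(
  motion=[94,-25,-31,0,0,94,-25,-31,0,0,94,-25,-31,0,0,94,-25,-31,0,0,94,-25,-31,0,0,94,-25,-31,0,0,94,0,0,0,0,94,0,0,0,0,94,0,0,0,0],
)

```text
clock: 2.05
tcp_pos: [0.5659, 0.2984, 0.2243]
eef_rot: [[-0.975, -0.22, -0.001], [-0.22, 0.975, 0.0], [0.001, 0.0, -1.0]]
ft_force: [-0.7, -0.2, -0.4]
grip_width: 0.999
finger_force: 0.0
```

Run:
```python
from h import *
np.set_printoptions(precision=4,suppress=True)
c=snap('wrist','w1'); s=robot.get_state(); print(s['tcp_pos'],s['eef_rot'],s['q'],proj(c,(.473,.279,.085)))
```

```text
[0.5658 0.2986 0.2244] [[-0.9753 -0.221  -0.0005]
 [-0.221   0.9753  0.0002]
 [ 0.0004  0.0003 -1.    ]] [-33.2614  25.4391   3.6683  90.2997  -1.7748  64.3352  73.5893] [278.96   111.5766]
```

View pics/w1.png

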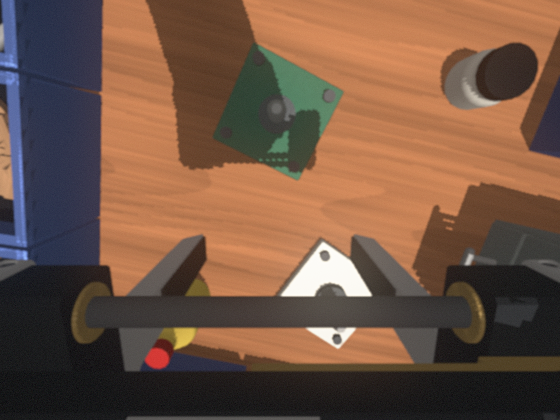

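The wrist view shows the green fixture's base around (278,111) with the post tip near (277,110), the bins at the left and the white look-alike fixture at (330,295). I measure it precisely.

Run:
```python
from h import *
np.set_printoptions(precision=4,suppress=True)
c=dict(np.load('pics/w1.npz')); f=c['frame']
H,S,V=cv2.split(cv2.cvtColor(f,cv2.COLOR_RGB2HSV))
m=np.zeros_like(H); m[35:190,205:350]=((H>55)&(H<95)&(S>70))[35:190,205:350]
cs,_=cv2.findContours(m,0,1); k=max(cs,key=cv2.contourArea)
p=np.array([onplane(c,q[0],.015)[:2]*1000 for q in cv2.convexHull(k)],np.float32); print(cv2.minAreaRect(p))
print(proj(c,(.472,.277,.085)),proj(c,(.472,.277,.025)))
a=cv2.resize(f[35:185,205:355],(600,600),interpolation=2)
cv2.imwrite('pics/w1c.png',cv2.convertScaleAbs(a[:,:,::-1],alpha=2))
```

```text
((441.5067443847656, 285.878662109375), (109.83875274658203, 54.587982177734375), 75.82603454589844)
[277.1838 110.0485] [277.2258 115.3741]
```

View pics/w1c.png

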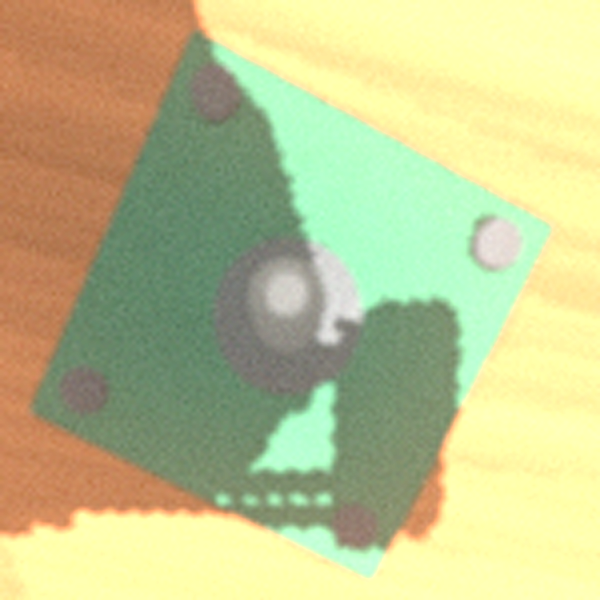

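The crop shows the tip disc at (287,293), i.e. full-image (276.4,107.9). The base corners are at (196,33), (550,225), (372,577) and (33,410).

Run:
```python
from h import *
np.set_printoptions(precision=4,suppress=True)
c=dict(np.load('pics/w1.npz'))
g=lambda u,v:(205+(u+.5)/4-.5,35+(v+.5)/4-.5)
print('tip',onplane(c,g(287,293),.085))
K=np.array([onplane(c,g(*q),.015) for q in((196,33),(550,225),(372,577),(33,410))]); print(K.mean(0),np.linalg.norm(K-np.roll(K,1,0),axis=1))
print('collar',onplane(c,g(288,316),.025))
```

```text
tip [0.4702 0.2758 0.085 ]
[0.4703 0.2758 0.015 ] [0.1167 0.1159 0.1163 0.1167]
collar [0.4702 0.2759 0.025 ]
```

Tip, collar and base centre agree at (0.470, 0.276). Next I go to the tray at the same relative offset.

Emit:
step_arm(
  motion=[94,7,-38,0,0,94,7,-38,0,0,94,7,-38,0,0,94,7,-38,0,0,94,7,-38,0,0,94,7,-38,0,0,94,7,-38,0,0,94,7,-38,0,0,94,7,-38,0,0,94,7,-38,0,0],
)

```text
clock: 3.1
tcp_pos: [0.5815, -0.0889, 0.2248]
eef_rot: [[-0.975, -0.221, 0.0], [-0.221, 0.975, 0.0], [-0.0, 0.0, -1.0]]
ft_force: [-0.0, 0.4, -0.2]
grip_width: 0.999
finger_force: 0.0
```

Emit:
step_arm(
  motion=[94,7,-38,0,0,94,7,-38,0,0,94,7,-38,0,0,94,7,-38,0,0,94,7,-38,0,0,94,0,0,0,0,94,0,0,0,0,94,0,0,0,0],
)

```text
clock: 3.9
tcp_pos: [0.5897, -0.2797, 0.2245]
eef_rot: [[-0.975, -0.222, 0.0], [-0.222, 0.975, 0.001], [-0.0, 0.001, -1.0]]
ft_force: [0.7, 0.9, 0.4]
grip_width: 1.001
finger_force: 0.0
```

Run:
```python
from h import *
np.set_printoptions(precision=4,suppress=True)
c=snap('wrist','w2'); s=robot.get_state(); print(s['tcp_pos'],s['eef_rot'][:,1]); f=c['frame']
H,S,V=cv2.split(cv2.cvtColor(f,cv2.COLOR_RGB2HSV))
m=(((H<5)|(H>174))&(S>150)&(V>60)).astype(np.uint8); m[235:]=0
cs,_=cv2.findContours(m,0,1); k=max(cs,key=cv2.contourArea)
p=np.array([onplane(c,q[0],.015)[:2]*1000 for q in cv2.convexHull(k)],np.float32); print('tray',cv2.minAreaRect(p))
print(proj(c,(.496,-.308,.055)))
cv2.imwrite('pics/w2c.png',cv2.resize(f[20:220,130:430],(750,500),interpolation=2)[:,:,::-1])
```

```text
[ 0.5898 -0.2797  0.2246] [-0.2217  0.9751  0.0005]
tray ((499.3278503417969, -311.75921630859375), (247.54086303710938, 138.0750274658203), 12.682520866394043)
[270.9425 111.441 ]
```

View pics/w2c.png

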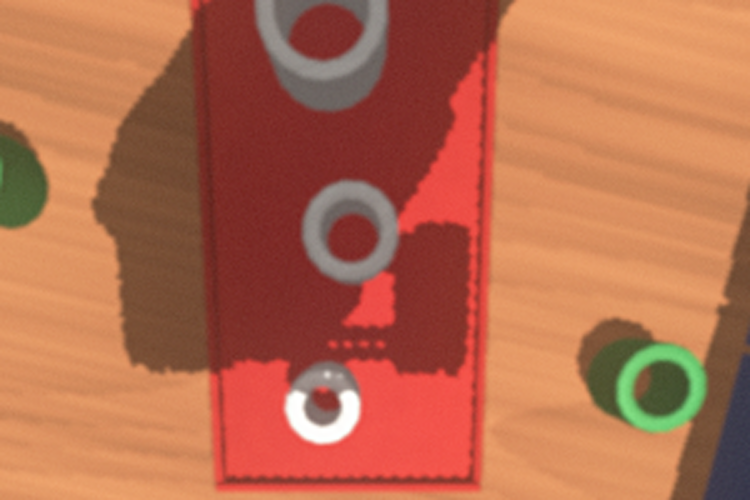

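The crop shows the medium sleeve's rim centred at (351,229), i.e. full-image (270.1,111.3). The large sleeve is above it at (322,15) and the small one below at (323,403), and the tray is aligned with the tool.

Run:
```python
from h import *
np.set_printoptions(precision=4,suppress=True)
c=dict(np.load('pics/w2.npz')); s=robot.get_state()
p=onplane(c,(270.1,111.3),.055); print(p)
p[2]=.038; print((s['eef_rot'].T@(p-s['tcp_pos']))*1000)
```

```text
[ 0.4961 -0.3089  0.055 ]
[ 97.9417  -7.7985 186.565 ]
```

Emit:
step_arm(
  motion=[94,24.5,-2,0,0,94,24.5,-2,0,0,94,24.5,-2,0,0,94,24.5,-1.8,0,0,94,0,0,20,0,94,0,0,25,0,94,0,0,25,0,94,0,0,15,0,94,0,0,5,0,94,0,0,0,0,94,0,0,0,0],
)

```text
clock: 5.05
tcp_pos: [0.4959, -0.3108, 0.1355]
eef_rot: [[-0.976, -0.22, 0.001], [-0.22, 0.976, -0.001], [-0.001, -0.001, -1.0]]
ft_force: [0.3, 0.1, 0.5]
grip_width: 0.998
finger_force: 0.0
```

Run:
```python
from h import *
np.set_printoptions(precision=4,suppress=True)
s=robot.get_state(); print((s['eef_rot'].T@(np.array([.4961,-.3089,.038])-s['tcp_pos']))*1000)
a=snap('scene','s3')['frame'][95:185,190:300]; b=snap('side','d3')['frame'][235:335,210:330]
cv2.imwrite('pics/c3.png',np.hstack([cv2.resize(a,(400,330),interpolation=2),cv2.resize(b,(396,330),interpolation=2)])[:,:,::-1])
```

```text
[-0.5222  1.9231 97.5081]
```

View pics/c3.png

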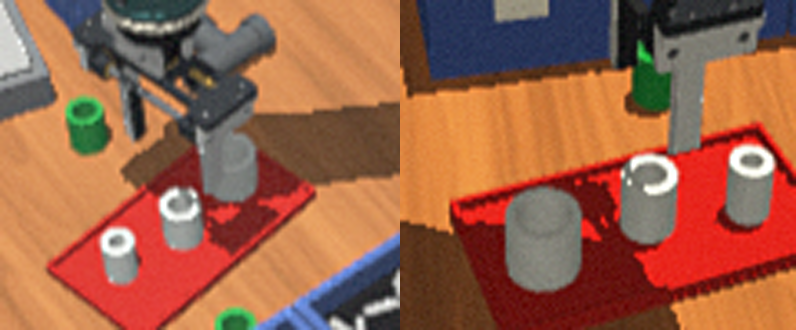

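The gripper stands over the medium sleeve with the fingers to either side and clear of its neighbours. I descend and close gently.

Emit:
step_arm(
  motion=[94,0,1.5,15,0,94,0,0,20,0,94,0,0,20,0,94,0,0,20,0,94,0,0,15,0,94,0,0,7.5,0,94,0,0,0,0,94,0,0,0,0],
  squeeze=15,
)

```text
clock: 5.95
tcp_pos: [0.4954, -0.3095, 0.0377]
eef_rot: [[-0.976, -0.219, 0.001], [-0.219, 0.976, -0.0], [-0.001, -0.001, -1.0]]
ft_force: [-0.1, 0.1, 0.1]
grip_width: 1.002
finger_force: 0.0
```

Emit:
step_arm(
  motion=[60,0,0,0,0,50,0,0,0,0,44,0,0,0,0,38,0,0,0,0,30,0,0,0,0,30,0,0,0,0,30,0,0,0,0,30,0,0,0,0],
  squeeze=25,
)

```text
clock: 6.75
tcp_pos: [0.495, -0.3093, 0.037]
eef_rot: [[-0.976, -0.219, 0.0], [-0.219, 0.976, -0.0], [0.0, -0.0, -1.0]]
ft_force: [0.1, 0.4, 0.3]
grip_width: 0.437
finger_force: 25.0
```

Emit:
step_arm(
  motion=[30,0,0,-5,0,30,0,0,-15,0,30,0,0,-20,0,30,0,0,-25,0,30,0,0,-25,0,30,0,0,-25,0,30,0,0,-25,0,30,0,0,-25,0,30,0,0,-20,0,30,0,0,-10,0,30,0,0,0,0],
)

```text
clock: 7.85
tcp_pos: [0.4954, -0.3095, 0.2337]
eef_rot: [[-0.976, -0.219, 0.002], [-0.219, 0.976, -0.001], [-0.002, -0.002, -1.0]]
ft_force: [-0.2, 0.6, -1.3]
grip_width: 0.439
finger_force: 25.0
```

Run:
```python
from h import *
np.set_printoptions(precision=4,suppress=True)
s=robot.get_state(); print(s['tcp_pos'],s['grip_width'],s['finger_force'],(s['eef_rot'].T@(np.array([.4702,.2758,.14])-s['tcp_pos']))*1000)
```

```text
[ 0.4954 -0.3095  0.2337] 0.43916071312176774 24.999716975726187 [-103.6449  576.7075   92.9905]
```

Emit:
step_arm(
  motion=[30,-5.2,20,0,0,30,-5.2,30,0,0,30,-5.2,30,0,0,30,-5.2,30,0,0,30,-5.2,30,0,0,30,-5.2,30,0,0,30,-5.2,30,0,0,30,-5.2,30,0,0,30,-5.2,30,0,0,30,-5.2,30,0,0],
)

```text
clock: 8.85
tcp_pos: [0.4814, -0.0137, 0.2311]
eef_rot: [[-0.976, -0.219, -0.001], [-0.219, 0.976, -0.0], [0.001, 0.0, -1.0]]
ft_force: [0.7, -0.0, -1.0]
grip_width: 0.437
finger_force: 25.0
```

Emit:
step_arm(
  motion=[30,-5.2,30,0,0,30,-5.2,30,0,0,30,-5.2,30,0,0,30,-5.2,30,0,0,30,-5.2,30,0,0,30,-5.2,30,0,0,30,-5.2,30,0,0,30,-5.2,30,0,0,30,-5.2,30,0,0,30,-5.2,17,0,0,30,0,0,0,0,30,0,0,0,0],
)

```text
clock: 10.05
tcp_pos: [0.4699, 0.2756, 0.2313]
eef_rot: [[-0.976, -0.219, -0.001], [-0.219, 0.976, -0.001], [0.001, -0.001, -1.0]]
ft_force: [0.5, 0.3, -0.9]
grip_width: 0.435
finger_force: 25.0
```

Emit:
step_arm(
  motion=[30,0,0,20,0,30,0,0,20,0,30,0,0,15,0,30,0,0,10,0,30,0,0,0,0,30,0,0,0,0],
)

```text
clock: 10.65
tcp_pos: [0.4702, 0.2761, 0.1675]
eef_rot: [[-0.976, -0.219, 0.0], [-0.219, 0.976, -0.0], [-0.0, -0.0, -1.0]]
ft_force: [0.2, 0.0, -1.3]
grip_width: 0.437
finger_force: 25.0
```

Run:
```python
from h import *
np.set_printoptions(precision=4,suppress=True)
s=robot.get_state(); print(s['tcp_pos'],s['eef_rot'][:,2],s['grip_width'],s['finger_force'],(s['eef_rot'].T@(np.array([.4702,.2758,.13])-s['tcp_pos']))*1000)
A=snap('scene','s4');B=snap('side','d4')
a=A['frame'][225:295,305:390];b=B['frame'][105:205,200:310]
cv2.imwrite('pics/c4.png',np.hstack([cv2.resize(a,None,fx=4.5,fy=4.5,interpolation=2)[:315],cv2.resize(b,None,fx=3.15,fy=3.15,interpolation=2)])[:,:,::-1])
for n,c in(('scene',A),('side',B)):
  for p in((.4702,.2758,.085),(.4702,.2758,s['tcp_pos'][2]-.032),(.4702,.2758,s['tcp_pos'][2]+.018)): print(n,proj(c,p))
```

```text
[0.4702 0.2761 0.1675] [ 0.0004 -0.     -1.    ] 0.4369164765856492 24.999744398519397 [ 0.1142 -0.3016 37.4587]
scene [348.6778 259.065 ]
scene [350.9551 251.5614]
scene [353.3637 243.6252]
side [248.5658 167.9289]
side [248.3864 154.7081]
side [248.2021 141.1347]
```

View pics/c4.png

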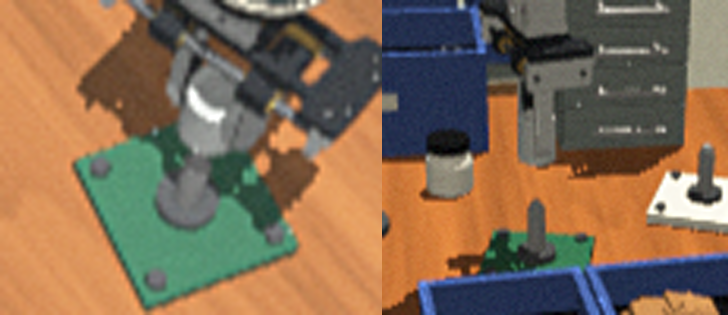

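The sleeve hangs upright with its bottom at about scene (351,251), right above the post at (349,259), and the tip is in line in both views. I shift 1 mm to allow for the grasp offset, then descend to about 11 mm above the tip.

Emit:
step_arm(
  motion=[30,1,-0.3,10,0,30,0,0,10,0,30,0,0,8,0,30,0,0,6,0,30,0,0,4,0,30,0,0,1,0,30,0,0,0,0,30,0,0,0,0,30,0,0,0,0],
)

```text
clock: 11.65
tcp_pos: [0.4691, 0.2761, 0.1282]
eef_rot: [[-0.976, -0.219, 0.0], [-0.219, 0.976, 0.0], [-0.0, 0.0, -1.0]]
ft_force: [-0.3, 0.0, -1.5]
grip_width: 0.437
finger_force: 25.0
```

Run:
```python
from h import *
np.set_printoptions(precision=4,suppress=True)
s=robot.get_state(); print(s['tcp_pos'],s['qd'],s['ft_force'])
A=snap('scene','s5');B=snap('side','d5')
a=A['frame'][225:295,305:390];b=B['frame'][120:200,215:285]
cv2.imwrite('pics/c5.png',np.hstack([cv2.resize(a,(486,400),interpolation=2),cv2.resize(b,(310,354),interpolation=2,dst=None) if 0 else cv2.resize(b,(310,400),interpolation=2)])[:,:,::-1])
t=s['tcp_pos'];print(proj(A,(.4702,.2758,t[2]-.032)),proj(B,(.4702,.2758,t[2]-.032)))
```

```text
[0.4691 0.2761 0.1282] [ 0.1459  0.0529  0.0298  0.0263  0.0824  0.0225 -0.066 ] [-0.2929  0.031  -1.4728]
[349.1727 257.4345] [248.5264 165.0231]
```

View pics/c5.png

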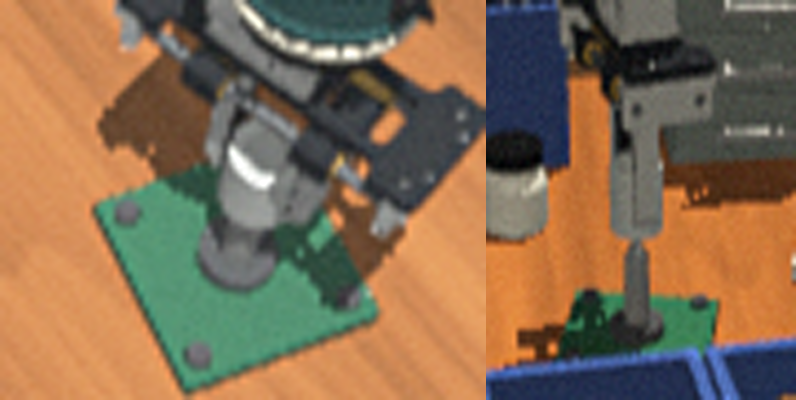

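In the side crop the sleeve spans 612–661 and the post 625–650, so both are centred at about 637, with the sleeve just above the tip. The scene crop agrees, so I hand it in.

```bash
python3 -c "
from bench import robot
print(robot.finish_job())"
```

```text
the job is handed in; nothing more can be done
None
```

I handed the job in with the middle sleeve gripped at 25 N, upright, about 11 mm above the post's tip and, by my camera measurements, centred within roughly 1 mm; the hand-in returned no verdict.

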